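# Load the vial leak tester, line up its cover fastener and hold the cover shut

## Robot

A 6-joint arm with a two-finger parallel gripper is mounted at the origin on the work surface. World frame = base frame: x ahead of the robot, y to its left, z up, the work surface at z = 0. Lengths are in mm, angles in rad, forces in N, time in s.
With the tool pointing down it reaches from about 250 to 775 mm from the base axis. Payload 8.9 kg.
Tool frame: the origin (TCP) lies at the very end of the fingers, on their centre line; the grasp point (between the pads) lies 19 mm behind it; x points along the fingers, y is the direction in which the jaws open and shut, and the axes are right-handed (so a half turn about x gives the same grasp; the last joint's range is limited). The gripper opens to 85 mm and grips with 20 to 120 N. Pads are 22 mm wide; open, the fingers measure 114 mm over their backs; the gripper's body (76 mm by 85 mm) begins 54 mm behind the grasp point. The pads swing forward as they close: fully open they stand 13 mm farther back than shut.
Start: joints at [1.027, 0.291, -0.153, 1.127, 0, 1.431], TCP at [206.757, 482.571, 231.305] pointing down, gripper open.
Joint ranges: [-2.52, 2.52], [-0.91, 1.74], [-1.3, 1.37], [-1.96, 2.02], [-1.52, 1.47], [-3.14, 3.14]. Speed limits (rad/s): [2.22, 2.22, 2.79, 3.14, 3.14, 3.14].

## Interface

Orientations are given as a 3x3 rotation matrix whose columns are the frame's x, y, z axes.
In Python, from plant import * gives the robot as it stands. Calls block until the motion is done:
- move_to(position, orientation): joint-space move of the TCP to a pose.
- move_straight(position, rot=None, max_speed=150, contact_N=None): straight line of the TCP; rot=None keeps the orientation; max_speed is the mean speed in mm/s. With contact_N (N) it stops when the force on the tool has changed by that much, and returns True; else False.
- move_j(angles): joint-space move.
- set_gripper(opening, grip_force=None): opening from 0.0 (shut) to 1.0 (fully open); grip_force is the grip in N (None keeps the last); returns when the fingers have stopped.
- pause(seconds).
- inverse_kinematics(position, orientation): joint angles nearest the present ones, or None.
- observe(): the state.
- read_camera(name): name is "scene" or "top" or "wrist"; returns a dict with "pixels" (480x640x3 uint8, red, green, blue), "K" (3x3 intrinsics, pixels), "distortion" ([k1, k2, p1, p2, k3] as OpenCV has them; the pictures are not rectified), "rvec" (rotation vector, rad) and "tvec" (3), from world to camera coordinates, as OpenCV has them. Camera axes: x right, y down, z forward; pixel columns grow to the right and rows downward; lengths in mm; the calibration is good to about 2 mm. A picture is of the moment at which its call begins. There is no depth.
A pose or a line that the arm cannot do raises PlanningError and nothing moves.
- close_job(): hands the job in, once; it reports no verdict.
Trained networks look in the newest picture that a camera, given by its name, has taken for a name from the list of things; names that differ only in an ending like _2 or _b are one class to them, and where a whole thing is asked for, a point or a joint stands for the part that bears it (a point fixed in the world has none). Each returns a list of dicts, best first, with "score" (0 to 1); they miss things now and then, are a little off and sometimes report something else, mostly with a low value. They report only what shows in the picture. A call takes as long as a camera call.
- find_in(camera, query): "location" ([x, y, z] in mm, in world coordinates, good to about 4 mm: the middle of the surface that is visible of it).
- place_of(camera, query): "location" ([x, y, z] in mm, in world coordinates, good to about 4 mm: a listed point, or the origin of a listed thing).
The state is a dict: "t": time; "qpos": joint angles; "joint_vel": joint speeds; "joint_efforts": joint torques, N m; "eef_pos": TCP position; "orientation": TCP orientation; "force": force on the tool from outside, world axes, zero at the start; "torque": the same for the moment, N m; "finger_gap": opening from 0.0 (shut) to 1.0 (fully open).
Only numpy, scipy, OpenCV 4.12 (cv2) and the standard library are available. Lean on these libraries where they do the work, as an engineer would, in place of code of your own. Each camera call takes 0.05 s, during which the arm holds its last target.

## Task

Complete the row of vials in the open leak-test chamber by standing the two loose vials from the bench upright, one on each empty ring mark, without disturbing the vials already there or the other bench items. Then fold the cover down until it rests ajar on its spring plungers, and turn the wing of its quarter-turn fastener until it points fore and aft, in line with the two index marks, so that the tang below can enter its slot. Finally press the cover fully home against the frame and finish the program while still pressing it shut; the springs lift it if you let go.

Things in the scene. Friction and masses are not known exactly. Their poses are not given: they have to be found in the camera images.
- chamber: fixed steel leak-test chamber, 160 x 250 mm, rim 72 mm high. Origin: centre of its underside; x away from the robot (to the hinge side), y along the row, z up. Its open cavity spans x -42 to +50, y -108 to +108 mm; flat floor 12 mm above the bench. Row at x = -6 mm, four places at y = -72, -24, +24, +72 mm. Front block: x -80 to -42 mm, solid up to the rim
- cover (a joint): cover angle about the hinge on the far rim (rad): 0 = flat on the rim (home), pi/2 = upright; range 0 to 2.0. An aluminium plate 160 mm (hinge to free edge) x 250 x 8 mm, 0.3 kg. Stays where left above about 1.1 rad, sinks slowly below and rests ajar on the plungers at about 0.10. Pressing it home at the fastener takes 9 to 12 N, and works only with the fastener in line
- cover_hinge (a point): point on the cover's hinge axis, at the middle of its length; 74 mm from the chamber's origin along the chamber's x, 72 mm high. The cover's underside lies in the plane through this axis.
- cover_edge (a point): middle of the cover's free edge on its outer (upper) face: 160 mm from the hinge axis, 8 mm above the underside.
- slot (a point): centre of the receiver slot in the top of the front block, at rim height: 28 mm long along the chamber's x, 12 mm wide, 16 mm deep. A misaligned tang lands on the block and stops the cover at about 0.06 to 0.08 rad. Two spring plungers, 12 mm across, stand 14 mm out of the block, 95 mm to either side (along y)
- fastener (a joint): angle of the quarter-turn fastener (rad), growing anticlockwise seen from outside (from above when the cover is down): 0 = wing along the chamber's y, 1.571 = wing fore and aft (along the chamber's x), in line with the slot. Range -0.2 to 2.0, no click or stop at 1.571; stiff enough (0.04 N m) to stay where left
- wing (a point): centre of the fastener's upright wing, a steel bar 38 mm long, 10 mm thick, 6 to 32 mm above the cover's outer face, on a skirt 32 mm across, 6 mm high. The point is 19 mm above the outer face, on the fastener's axis, 135 mm from the hinge axis, midway along the cover's width. Below, a tang 24 x 6 mm, parallel to the wing, reaches 10 mm under the cover
- vial_1: loose white plastic vial standing on the bench: round body 22 mm across and 38 mm tall, cap 16 mm across, 52 mm tall in all, 25 g or so; origin at the centre of its underside, z up
- vial_2: the other loose white vial, identical to vial_1; either may go on either mark
- mark_1: an empty place in the row: a flat dark ring mark, 30 mm across, on the chamber floor; origin at its centre, at floor level. Which of the four places are empty varies.
- mark_2: the other empty place, as mark_1
- stood_1: white vial, same as the loose ones, already standing in the row; leave it where it stands
- stood_2: the other vial already standing in the row; leave it where it stands
- wash_bottle: a clear round wash bottle, 60 mm across and 150 mm tall, standing on the bench; leave it alone; origin at the centre of its underside
- beaker: a glass beaker, 64 mm across and 80 mm tall, standing on the bench; leave it alone; origin at the centre of its underside
- jar: a squat amber glass jar with a steel cap, 60 mm across and 80 mm tall, standing on the bench; leave it alone; origin at the centre of its underside

How it is judged (in metres and radians):
On the way, in this order (a step that is already met when the one before it is completed fails the run):
1. both loose vials stand upright on the two empty marks and are let go ((((horizontal distance between vial_1 and mark_1 below 0.01 m and angle between vial_1's own z axis and vertical below 0.1 rad and z of vial_1 in the frame of chamber between 0.008 and 0.016 m) and (horizontal distance between vial_2 and mark_2 below 0.01 m and angle between vial_2's own z axis and vertical below 0.1 rad and z of vial_2 in the frame of chamber between 0.008 and 0.016 m)) or ((horizontal distance between vial_1 and mark_2 below 0.01 m and angle between vial_1's own z axis and vertical below 0.1 rad and z of vial_1 in the frame of chamber between 0.008 and 0.016 m) and (horizontal distance between vial_2 and mark_1 below 0.01 m and angle between vial_2's own z axis and vertical below 0.1 rad and z of vial_2 in the frame of chamber between 0.008 and 0.016 m))) and contact force between the fingers and vial_1 below 0.1 N and contact force between the fingers and vial_2 below 0.1 N), for 0.2 s.
2. the cover is folded down, ajar on its plungers (value of joint cover below 0.2 rad), for 0.2 s.
3. the fastener's wing is in line with the index marks (value of joint fastener between 1.371 and 1.771 rad), for 0.2 s.
At the end, for the whole second after the job is handed in: Four vials upright in the row (added ones within 10 mm of their marks, the others within 12 mm of their start), fastener within 0.2 rad of fore and aft, cover home (under 0.02 rad, 3 mm at its edge), fingers pressing on it or its fastener with over 3 N (all of step 3 and (((horizontal distance between vial_1 and mark_1 below 0.01 m and angle between vial_1's own z axis and vertical below 0.1 rad and z of vial_1 in the frame of chamber between 0.008 and 0.016 m) and (horizontal distance between vial_2 and mark_2 below 0.01 m and angle between vial_2's own z axis and vertical below 0.1 rad and z of vial_2 in the frame of chamber between 0.008 and 0.016 m)) or ((horizontal distance between vial_1 and mark_2 below 0.01 m and angle between vial_1's own z axis and vertical below 0.1 rad and z of vial_1 in the frame of chamber between 0.008 and 0.016 m) and (horizontal distance between vial_2 and mark_1 below 0.01 m and angle between vial_2's own z axis and vertical below 0.1 rad and z of vial_2 in the frame of chamber between 0.008 and 0.016 m))) and angle between each of stood_1, stood_2's own z axis and vertical below 0.1 rad and distance of each of stood_1, stood_2 from where it was at the start of the episode below 0.012 m and value of joint cover below 0.02 rad and contact force between the fingers and cover above 3 N); the arm keeps its last pose, push and grip.
It fails at once if a bench item that is not part of the job is moved over 30 mm or tipped (distance of any of wash_bottle, beaker, jar from where it was at the start of the episode above 0.03 m or angle between any of wash_bottle, beaker, jar's own z axis and vertical above 0.3 rad).
It fails at once if a vial already in the row is knocked over (angle between any of stood_1, stood_2's own z axis and vertical above 0.5 rad).
It also fails if it takes over 69 s, if anything falls off the work surface, if the arm or the gripper's body presses on something with over 40 N, if the wrist force passes 120 N, or if a joint passes its speed limit or range.

## Working session

There is one attempt and no reset: what is moved stays moved. The work goes in short steps, each a Python script; the robot and the scene stay as the last script left them, time stands still between calls to the robot, and variables do not carry over. Pictures are saved under pics/ and viewed, and the job is handed in when it is done.

```bash
ls; mkdir -p pics; python3 - <<'E'
from plant import *
import cv2
for c in ["scene","top","wrist"]:
    r=read_camera(c); cv2.imwrite(f"pics/a_{c}.png",r["pixels"][:,:,::-1])
    print(c)
    for q in ["chamber","cover_hinge","cover_edge","slot","wing","vial_1","mark_1","stood_1","wash_bottle","beaker","jar"]:
        try:
            print(q,[(d["score"].__round__(2),[round(x) for x in d["location"]]) for d in place_of(c,q)][:6])
        except Exception as e: print(q,e)
print(observe())
E
```

```text
pics
scene
chamber [(0.61, [517, 47, 1])]
cover_hinge [(0.9, [591, 42, 71]), (0.49, [454, 37, 71])]
cover_edge [(0.81, [633, 51, 222])]
slot [(0.83, [453, 37, 72])]
wing [(0.64, [649, 49, 197]), (0.21, [561, 372, -1])]
vial_1 [(0.66, [567, -246, 4]), (0.45, [440, -296, 3])]
mark_1 [(0.65, [514, 16, 9])]
stood_1 [(0.55, [509, 66, 12]), (0.51, [507, 109, 14])]
wash_bottle [(0.69, [431, 366, 3])]
beaker [(0.82, [560, 374, -2]), (0.38, [512, 15, 12])]
jar [(0.65, [530, -443, 2])]
top
chamber [(0.62, [515, 41, -1])]
cover_hinge [(0.77, [587, 45, 74])]
cover_edge [(0.94, [633, 53, 226]), (0.57, [432, 363, -3])]
slot [(0.66, [456, 38, 69])]
wing [(0.61, [513, -33, 11]), (0.6, [648, 47, 199]), (0.31, [633, 51, 222])]
vial_1 [(0.67, [565, -245, 3]), (0.49, [440, -297, 1])]
mark_1 [(0.64, [511, 18, 15]), (0.45, [512, -31, 13]), (0.39, [514, 40, 2])]
stood_1 [(0.64, [506, 110, 14]), (0.46, [506, 66, 13])]
wash_bottle [(0.7, [431, 364, 0])]
beaker [(0.73, [559, 375, -2])]
jar [(0.95, [526, -442, 4])]
wrist
chamber []
cover_hinge []
cover_edge []
slot []
wing []
vial_1 []
mark_1 []
stood_1 []
was
[... 157 characters left out ...]
49068e-06,  1.43150343e+00]), 'joint_vel': array([-1.39630874e-03, -1.76263407e-04, -2.72792896e-04,  3.16951936e-04,
       -8.63796200e-06,  2.36881228e-04]), 'joint_efforts': array([-1.06089617e-03, -5.37021554e+01,  3.31641591e+01,  1.59441064e-03,
       -1.81237087e-04, -8.22777196e-06]), 'eef_pos': array([206.76724946, 482.58716414, 231.31730402]), 'orientation': array([[ 2.71860608e-05,  3.93834727e-01,  9.19181270e-01],
       [ 3.23115778e-05,  9.19181269e-01, -3.93834728e-01],
       [-9.99999999e-01,  4.04070120e-05,  1.22634964e-05]]), 'force': array([0.22958574, 0.29726712, 0.16596154]), 'torque': array([ 0.05252004, -0.01356936, -0.02567746]), 'finger_gap': 1.0008500354682204}
```

View pics/a_scene.png

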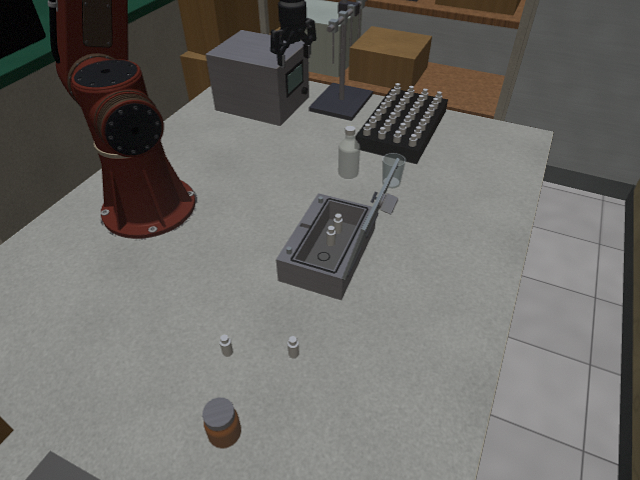

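View pics/a_top.png

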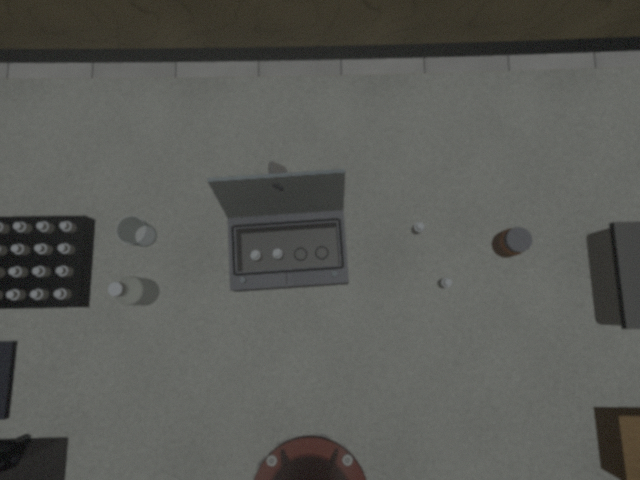

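The scene picture shows the chamber at about (325,245) with its cover open. It also shows two stood vials at (338,220) and (331,233), loose vials at (226,346) and (293,347), and the jar at (221,422). In the top view the empty rings are at (300,254) and (321,253), and the loose vials at (418,228) and (445,283). Next I'll refine these in pixels.

```bash
cat > h.py <<'E'
from plant import *
import numpy as np, cv2
def ray(r,u,v,z):
    K=np.array(r["K"],float);D=np.array(r["distortion"],float)
    p=cv2.undistortPoints(np.array([[[u,v]]],float),K,D)[0,0]
    R=cv2.Rodrigues(np.array(r["rvec"],float))[0];t=np.array(r["tvec"],float).ravel()
    d=R.T@np.array([p[0],p[1],1]);c=-R.T@t
    return c+d*(z-c[2])/d[2]
def proj(r,P):
    return cv2.projectPoints(np.array(P,float).reshape(-1,3),np.array(r["rvec"],float),np.array(r["tvec"],float),np.array(r["K"],float),np.array(r["distortion"],float))[0][:,0]
def Rdown(a):
    # tool x down; jaw (y) axis at world angle a
    x=np.array([0,0,-1.]);y=np.array([np.cos(a),np.sin(a),0]);return np.column_stack([x,y,np.cross(x,y)])
E
python3 - <<'E'
from h import *
for c in ["top","scene"]:
    r=read_camera(c);im=r["pixels"][:,:,::-1].copy();g=cv2.cvtColor(im,cv2.COLOR_BGR2GRAY)
    print(c,"cam at",(-cv2.Rodrigues(np.array(r["rvec"],float))[0].T@np.array(r["tvec"],float).ravel()).round())
    # cap centroid
    for nm,P in {"v1":[566,-245.5,52],"v2":[440,-296.5,52],"s1":[508,64,64],"s2":[506,112,64]}.items():
        u,v=proj(r,P)[0];w=7;u0,v0=int(round(u)),int(round(v))
        pt=g[v0-w:v0+w+1,u0-w:u0+w+1].astype(float)
        m=pt>(np.percentile(pt,97)*.55+np.median(pt)*.45)
        ys,xs=np.nonzero(m);uc,vc=xs.mean()+u0-w,ys.mean()+v0-w
        print(nm,(u,v),(uc,vc),m.sum(),ray(r,uc,vc,P[2]).round(1))
    yaw=.044;Rz=np.array([[np.cos(yaw),-np.sin(yaw)],[np.sin(yaw),np.cos(yaw)]])
    o=np.array([515,40.5])
    def W(x,y,z): return [*(o+Rz@[x,y]),z]
    pts=[W(-6,-24,12),W(-6,-72,12),W(-80,-125,72),W(-80,125,72),W(-42,-108,72),W(-42,108,72),W(50,108,72),W(50,-108,72),W(80,-125,72)]
    x0,y0=(200,150) if c=="top" else (260,140)
    crop=cv2.resize(im[y0:y0+150,x0:x0+200],None,fx=4,fy=4,interpolation=cv2.INTER_CUBIC)
    for p in proj(r,pts): cv2.circle(crop,(int((p[0]-x0+.5)*4),int((p[1]-y0+.5)*4)),3,(0,0,255),-1)
    crop=cv2.convertScaleAbs(crop,alpha=1.5)
    cv2.imwrite(f"pics/b_{c}.png",crop)
E
```

```text
top cam at [387. -41. 992.]
v1 (np.float64(419.89480973978084), np.float64(225.61101240343368)) (np.float64(420.5806451612903), np.float64(225.09677419354838)) 31 [ 567.1 -247.    52. ]
v2 (np.float64(446.8176168510269), np.float64(283.5274281804379)) (np.float64(448.3636363636364), np.float64(282.1818181818182)) 33 [ 442.8 -299.9   52. ]
s1 (np.float64(276.9613005238775), np.float64(253.2317017911353)) (np.float64(276.7704918032787), np.float64(252.60655737704917)) 61 [509.4  64.4  64. ]
s2 (np.float64(254.50415956436314), np.float64(254.45810897442948)) (np.float64(254.46428571428572), np.float64(254.03571428571428)) 56 [506.9 112.1  64. ]
scene cam at [ 844. -716.  847.]
v1 (np.float64(293.099197633239), np.float64(338.9233888144872)) (np.float64(292.27450980392155), np.float64(340.54901960784315)) 51 [ 566.3 -249.5   52. ]
v2 (np.float64(223.9614727775824), np.float64(336.0433946473043)) (np.float64(223.81395348837208), np.float64(338.0232558139535)) 43 [ 442.3 -300.5   52. ]
s1 (np.float64(330.56720821409357), np.float64(227.86405457960896)) (np.float64(331.5238095238095), np.float64(228.47619047619048)) 42 [510.9  63.   64. ]
s2 (np.float64(337.8086136320438), np.float64(215.50766467397443)) (np.float64(337.53846153846155), np.float64(217.94871794871796)) 39 [509.  103.5  64. ]
```

View pics/b_top.png

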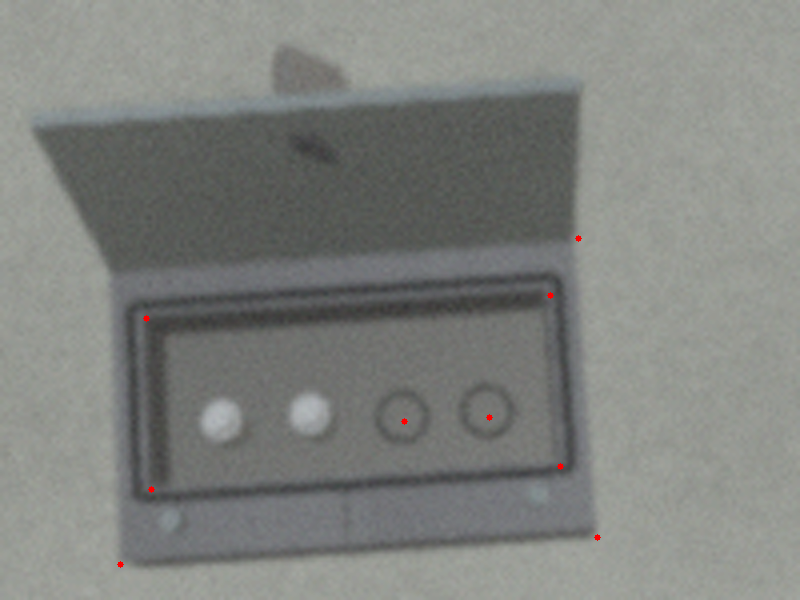

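View pics/b_scene.png

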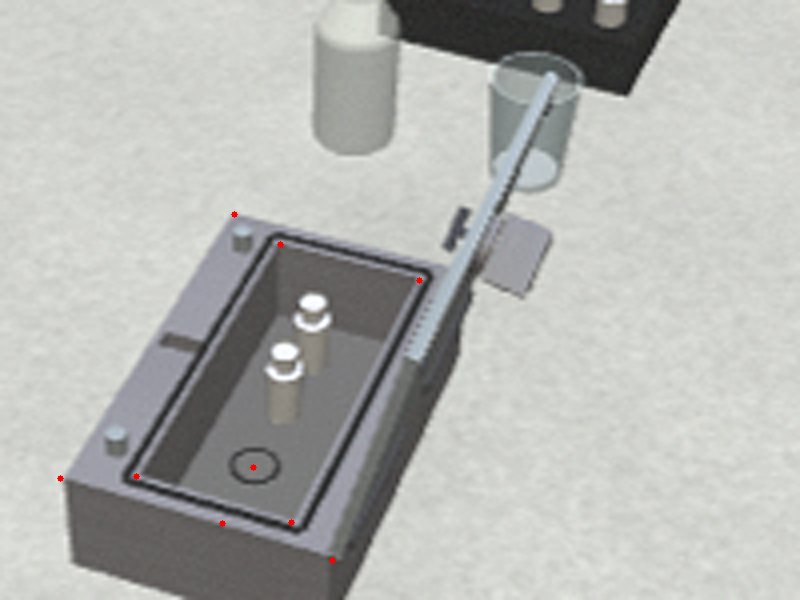

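The zooms show the model dots close to the drawn features. The scene view agrees within 1 mm, and the rings in the top view at (402,417) and (487,411) in the 4x crop sit about 3 mm farther in +x. The tang shows that the fastener is skewed at first, so I'll measure it after folding. Now I'll hover over a vial and use the wrist camera.

```bash
python3 - <<'E'
from h import *
print(observe()["t"])
best=None
for a in [.044,.044+np.pi,.044-np.pi]:
    print(a,inverse_kinematics([566.5,-248,160],Rdown(a)),inverse_kinematics([511,-18,160],Rdown(a)))
move_to([540,0,230],Rdown(.044))
r=read_camera("wrist");cv2.imwrite("pics/c1.png",r["pixels"][:,:,::-1])
print("marks",[(round(d["score"],2),np.round(d["location"],1)) for d in place_of("wrist","mark_1")])
print("stood",[(round(d["score"],2),np.round(d["location"],1)) for d in place_of("wrist","stood_1")])
yaw=.044;Rz=np.array([[np.cos(yaw),-np.sin(yaw)],[np.sin(yaw),np.cos(yaw)]]);o=np.array([515,40.5])
print("pred",proj(r,[[*(o+Rz@[-6,y]),12] for y in(-24,-72)]+[[*(o+Rz@[-6,y]),64] for y in(24,72)]))
move_to([566.5,-248,170],Rdown(.044))
r=read_camera("wrist");cv2.imwrite("pics/c2.png",r["pixels"][:,:,::-1])
print("v",[(round(d["score"],2),np.round(d["location"],1)) for d in place_of("wrist","vial_1")])
print("pred",proj(r,[[566.5,-248,52],[442.5,-300,52]]))
print(observe()["t"],observe()["qpos"])
E
```

```text
1.9
0.044 [-0.53080035  0.51161817 -0.0067171   1.05246106  0.          0.99599597] [-0.178271    0.31785026 -0.31211831  0.94082775  0.          1.34852533]
3.185592653589793 [-0.53080035  0.51161817 -0.0067171   1.05246106  0.         -2.14559668] [-0.178271    0.31785026 -0.31211831  0.94082775  0.         -1.79306733]
-3.097592653589793 [-0.53080035  0.51161817 -0.0067171   1.05246106  0.         -2.14559668] [-0.178271    0.31785026 -0.31211831  0.94082775  0.         -1.79306733]
marks [(0.9, array([511.7,  17.1,   6.4])), (0.82, array([512.8, -32.7,  11.2])), (0.29, array([ 440.3, -300.7,    2. ]))]
stood [(0.95, array([508.6, 112.2,  10.1])), (0.71, array([507.3,  65.7,  11.1]))]
pred [[281.83336164 180.55997443]
 [282.97792292 234.93783601]
 [274.73512627 124.57774984]
 [273.30918759  52.3745655 ]]
v [(0.98, array([ 439.6, -300.2,    1.6])), (0.9, array([ 561.1, -250.8,   -1.1]))]
pred [[315.62843983 233.88477266]
 [130.15611235 299.4196125 ]]
5.2667 [-5.28351588e-01  5.03469252e-01  8.78927471e-03  1.07549432e+00
  2.99390010e-04  9.96515377e-01]
```

View pics/c1.png

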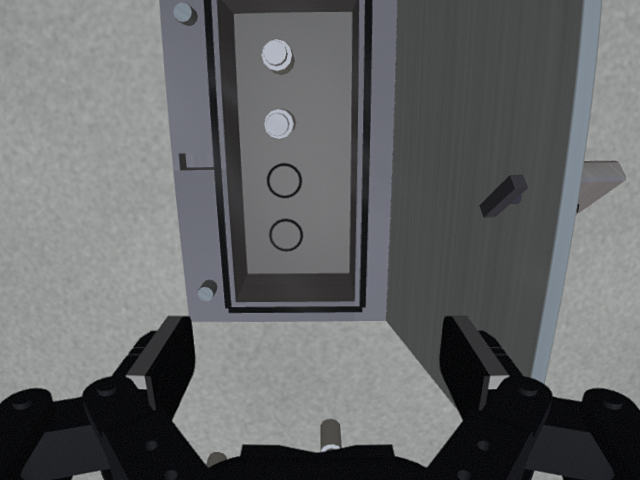

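View pics/c2.png

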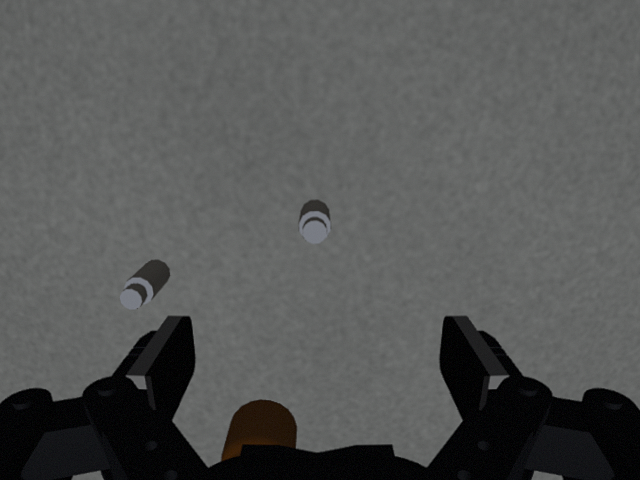

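Wrist view c1 shows the empty rings at (284,180) and (286,235), about 2 mm in +x of my prediction. c2 shows the vial caps at (315,231) and (132,298). I'll apply these corrections and pick the first vial.

```bash
cat >> h.py <<'E'
yaw=.044;Rz=np.array([[np.cos(yaw),-np.sin(yaw)],[np.sin(yaw),np.cos(yaw)]]);O=np.array([516.7,40.5])
def W(x,y): return O+Rz@[x,y]
def st(s):
    o=observe();print(s,"t",round(o["t"],2),"eef",o["eef_pos"].round(1),"F",o["force"].round(1),"gap",round(o["finger_gap"],3))
def snap(n,c="wrist"):
    r=read_camera(c);cv2.imwrite(f"pics/{n}.png",r["pixels"][:,:,::-1]);return r
E
python3 - <<'E'
from h import *
D=Rdown(yaw)
move_to([566.2,-246.5,60],D)
move_straight([566.2,-246.5,12],max_speed=120); st("down")
set_gripper(0.0,25); st("grip")
move_straight([566.2,-246.5,120],max_speed=250); st("lift"); snap("d1")
m=W(-6,-24)
move_to([*m,120],D); st("over"); r=snap("d2")
print(proj(r,[[*m,12]]))
E
```

```text
down t 6.33 eef [ 567.1 -247.    13.3] F [-0.4  0.4 -0.6] gap 0.998
grip t 6.94 eef [ 566.3 -246.6   12.3] F [-0.5  0.6  4.1] gap 0.233
lift t 7.53 eef [ 566.2 -246.5  120.2] F [-0.5  0.8 -0.6] gap 0.235
over t 8.62 eef [512.4  15.4 119.9] F [ 0.4 -1.1 -0.1] gap 0.233
[[314.98675563 235.33531691]]
```

View pics/d2.png

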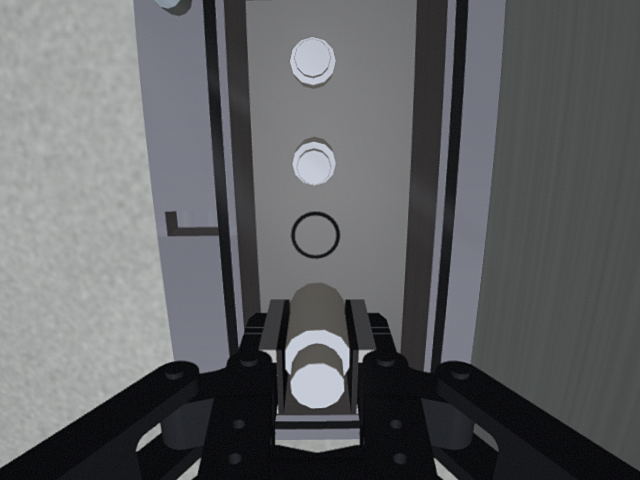

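The ring is at (315.5,235), against a prediction of (315,235.3), so the mark is confirmed. Now I'll place the vial.

```bash
python3 - <<'E'
from h import *
D=Rdown(yaw);m=W(-6,-24)
move_straight([*m,40],max_speed=120,contact_N=8); st("mid")
c=move_straight([*m,24],max_speed=40,contact_N=3); st(f"down {c}")
z=observe()["eef_pos"][2]
if z<28:
    set_gripper(0.34); st("open")
    move_straight([*m,z+5],max_speed=40); st("r0")
    move_straight([*m,130],max_speed=150); st("up"); r=snap("e1")
    print(proj(r,[[*m,12],[*m,64]]))
    print("v",[(round(d["score"],2),np.round(d["location"],1)) for d in place_of("wrist","vial_1")])
E
```

```text
mid t 9.48 eef [512.3  16.   40.5] F [-0.3 -0.3 -0.3] gap 0.231
down True t 9.86 eef [512.8  16.1  27. ] F [1.6 0.8 4.4] gap 0.236
open t 10.12 eef [515.2  16.1  27.7] F [7.  0.7 2.9] gap 0.343
r0 t 10.39 eef [511.5  16.3  31.9] F [0.9 0.6 0.2] gap 0.343
up t 11.19 eef [511.1  16.3 129.2] F [-1.1  0.2  0.9] gap 0.342
[[317.19192996 232.73740892]
 [317.2422232  260.77261646]]
v [(0.63, array([509.5,  12.3,  15.8]))]
```

View pics/e1.png

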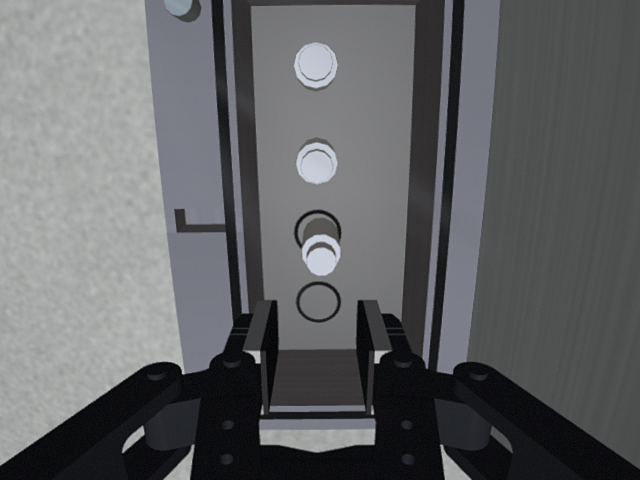

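Vial 1 stands upright, with its cap at (321,260) against a prediction of (317,261), so it is about 2 mm off in +x. While opening, one finger brushed the front wall, so I'll place the second vial with a 3 mm +x bias and open the jaws less.

```bash
python3 - <<'E'
from h import *
D=Rdown(yaw);m=W(-2.5,-72);v=[443.5,-299]
move_to([500,-160,140],D)
set_gripper(0.8)
move_to([*v,100],D)
r=snap("f0");print(proj(r,[[*v,52]]))
move_straight([*v,14],max_speed=120)
set_gripper(0.0,25); st("grip")
move_straight([*v,125],max_speed=250); st("lift")
move_to([*m,125],D); st("over"); snap("f1")
move_straight([*m,45],max_speed=120,contact_N=8); st("mid")
c=move_straight([*m,25],max_speed=40,contact_N=3); st(f"down {c}")
z=observe()["eef_pos"][2]
if z<31:
    g=observe()["finger_gap"]
    set_gripper(g+.07); st("open")
    move_straight([*m,z+5],max_speed=40); st("r0")
    move_straight([*m,150],max_speed=150); st("up")
    move_to([*W(-6,-60),200],D);r=snap("f2")
    print(proj(r,[[*W(-6,-72),12],[*W(-6,-72),64],[*W(-6,-24),64]]))
    print("v",[(round(d["score"],2),np.round(d["location"],1)) for d in place_of("wrist","vial_1")])
E
```

```text
[[316.44583867 272.67991264]]
grip t 14.57 eef [ 443.7 -299.2   14.4] F [-0.4  0.4  4.4] gap 0.237
lift t 15.16 eef [ 443.5 -299.   125.2] F [ 0.5  0.  -1.2] gap 0.234
over t 16.23 eef [517.2 -32.4 124.6] F [0.1 0.1 0.2] gap 0.232
mid t 17.1 eef [517.8 -31.9  45.5] F [ 0.3  0.2 -0.3] gap 0.237
down True t 17.57 eef [517.3 -31.5  26.5] F [-1.   0.6  5.2] gap 0.237
open t 17.82 eef [518.3 -31.6  26.7] F [5.6 1.  3.1] gap 0.308
r0 t 18.09 eef [516.6 -31.5  31.3] F [ 0.1 -0.   0.4] gap 0.31
up t 19.03 eef [516.7 -31.4 149.1] F [-0.6  0.2 -0.3] gap 0.308
[[315.60940353 222.45831201]
 [315.49513097 241.91528278]
 [315.51222307 171.50303903]]
v [(0.92, array([513.2, -32.6,  13.2])), (0.65, array([508.6,  14.3,  11.9]))]
```

View pics/f2.png

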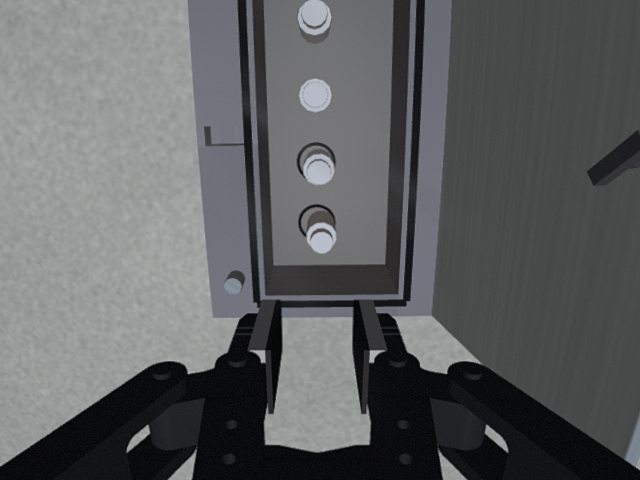

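All four vials stand in a row in f2, with the placed caps at (319,171) and (321,238), about 2.5 and 4.5 mm from nominal, inside the 10 mm limit. Next is folding the cover, with shut fingers behind its free edge, clear of the wing.

```bash
python3 - <<'E'
from h import *
D=Rdown(yaw)
p=lambda x,y,z:[*W(x,y),z]
for q in [p(165,-60,300),p(165,-60,192),p(15,-60,192)]: print(inverse_kinematics(q,D))
move_straight(p(0,-60,300),max_speed=250)
set_gripper(0.0)
move_to(p(168,-60,300),D)
move_straight(p(168,-60,195),max_speed=150,contact_N=10); st("behind")
snap("g0s","scene")
c=move_straight(p(120,-60,195),max_speed=80); st("pull1")
c=move_straight(p(15,-60,195),max_speed=80); st("pull2")
for k in range(3):
    snap(f"g{k+1}s","scene"); print([(round(d["score"],2),np.round(d["location"],1)) for d in place_of("scene","cover_edge")]); pause(.4)
st("")
E
```

```text
[-0.12454336  0.60823474  0.52391514  1.48647672  0.          1.40225296]
[-0.12454336  0.62392285  0.2732443   1.22011778  0.          1.40225296]
[-0.17191248  0.33403693 -0.19832721  1.03843219  0.          1.35488385]
behind t 21.93 eef [687.5 -12.2 196.6] F [-0.1  0.1 -0.1] gap -0.001
pull1 t 22.73 eef [639.4 -14.2 195.1] F [ 0.7 -0.5  0.6] gap 0.001
pull2 t 24.19 eef [534.5 -18.8 194.9] F [0.1 0.1 0.2] gap 0.001
[(0.97, array([510.1,  39.1, 209.5])), (0.17, array([589.9,  44. ,  75.2]))]
[(0.78, array([511.4,  42.8, 212.4])), (0.46, array([591.5,  43.6,  71.1]))]
[(0.81, array([511.9,  40.3, 210. ]))]
 t 25.69 eef [534.3 -18.8 195. ] F [ 0.7 -0.5 -0.8] gap -0.003
```

```bash
cd pics; python3 -c "
import cv2,numpy as np
f=lambda n:cv2.resize(cv2.imread(n)[110:330,230:480],(400,352))
a=[f(x) for x in ['g0s.png','g1s.png','g2s.png','g3s.png']]
cv2.imwrite('gm.png',cv2.resize(np.vstack([np.hstack(a[:2]),np.hstack(a[2:])]),(680,598)))"
```

```text
(no output)
```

View pics/gm.png

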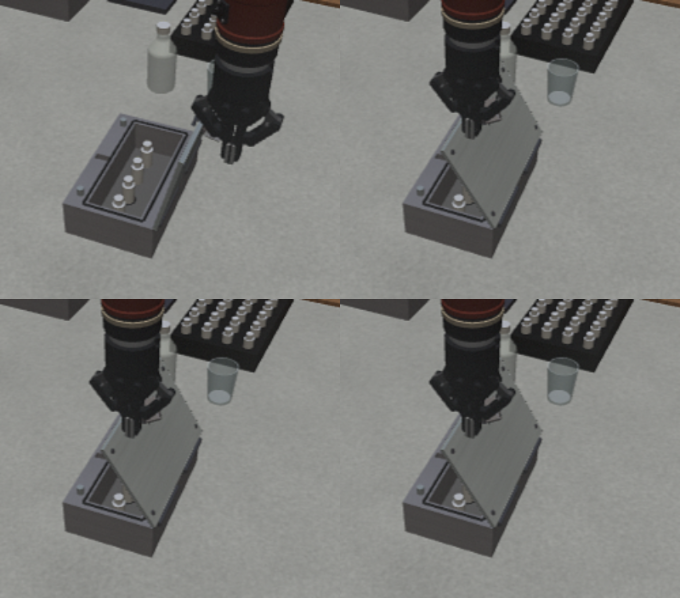

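The cover has folded to about 1.0 rad, with its edge at (511,41,211), and isn't dropping by itself. I'll follow the arc down with the fingertips.

```bash
python3 - <<'E'
from h import *
D=Rdown(yaw)
p=lambda x,y,z:[*W(x,y),z]
for a in np.linspace(.92,.13,8):
    r=138;x=74-r*np.cos(a)+8*np.sin(a)+14; z=72+r*np.sin(a)+8*np.cos(a)
    move_straight(p(x,-60,z),max_speed=130)
st("arc")
move_straight(p(-30,-40,190),max_speed=200)
set_gripper(0.6)
move_to(p(-40,-25,190),D); st("up")
r=snap("h1"); 
q="wing"
for c in("wrist","top","scene"):
    if c!="wrist": snap("h1"+c,c)
    for q in("wing","cover_edge"): print(c,q,[(round(d["score"],2),np.round(d["location"],1)) for d in place_of(c,q)])
E
cd pics; python3 -c "
import cv2,numpy as np
f=lambda n,y,x:cv2.resize(cv2.imread(n)[y:y+150,x:x+160],(400,375),interpolation=2)
cv2.imwrite('hm.png',np.hstack([f('h1top.png',180,210),f('h1scene.png',160,250)]))"
```

```text
arc t 27.81 eef [471.5 -21.5  98.1] F [ 0.1 -0.1 -0. ] gap -0.006
up t 29.23 eef [477.4  14.3 190. ] F [-0.4 -0.2  0.8] gap 0.599
wrist wing [(0.66, array([458. ,  39.9, 116. ]))]
wrist cover_edge [(0.6, array([430.5,  37.8,  93.6]))]
top wing []
top cover_edge []
scene wing [(0.64, array([460.6,  36.7, 115.2]))]
scene cover_edge [(0.75, array([431.4,  34.2,  93.2]))]
```

View pics/h1.png

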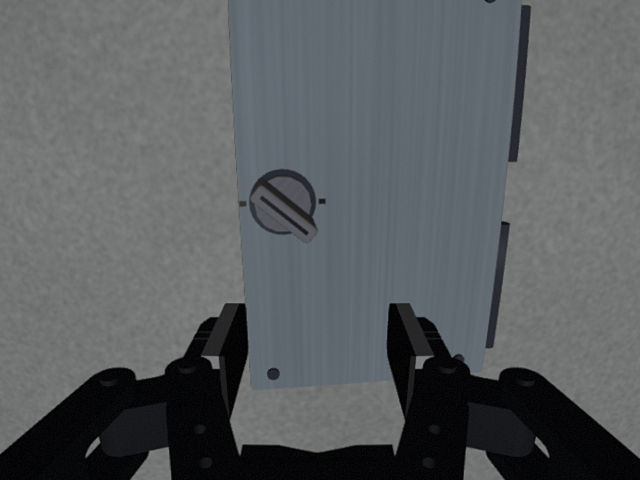

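View pics/hm.png

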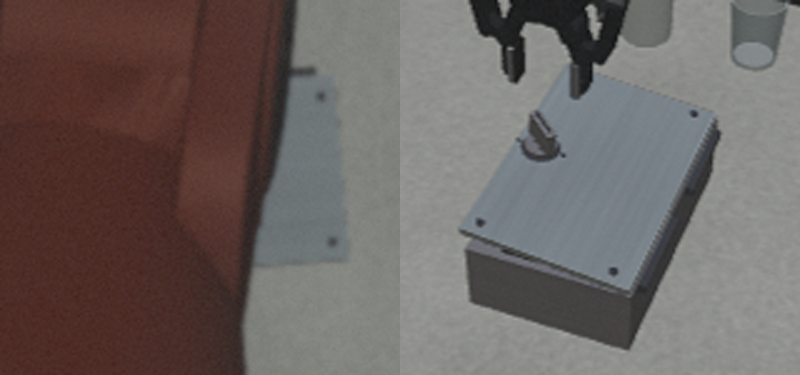

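The cover is ajar and down. In h1 the wing top runs from (258,190) to (312,236), with the index marks at (242,203) and (322,201), so the fastener angle is about 0.87 rad. I'll grip it square to the tilted cover and turn it.

```bash
cat >> h.py <<'E'
def tool(f,a):
    # tool x = -cover normal at cover angle a, jaw axis perpendicular to wing at fastener angle f
    n=np.array([np.sin(a),0,np.cos(a)]);u=np.array([np.cos(a),0,-np.sin(a)]) # u: chamber x in cover plane
    v=np.array([0,1.,0])
    y=np.cos(f)*u+np.sin(f)*v; x=-n
    R=np.column_stack([x,y,np.cross(x,y)])
    Z=np.eye(3);Z[:2,:2]=Rz
    return Z@R
def fpos(a,d):
    x=74-135*np.cos(a)+(8+d)*np.sin(a); z=72+135*np.sin(a)+(8+d)*np.cos(a)
    return [*W(x,0),z]
E
python3 - <<'E'
from h import *
r=read_camera("wrist")
e=[ray(r,258,190,125),ray(r,312,236,125)];c=(e[0]+e[1])/2;d=e[0]-e[1]
f=np.arctan2(-d[0],d[1])-yaw
i=[ray(r,242,203,93.5),ray(r,322,201,93.5)]
print("wing mid",c.round(1),"len",np.linalg.norm(d),"f",f,"model top",np.round(fpos(.1,32),1),"index mid",((i[0]+i[1])/2).round(1))
f=np.clip(f,.6,1.1)
set_gripper(0.55)
move_to(fpos(.1,60),tool(f,.1)); st("above")
r=snap("i1"); print(proj(r,[fpos(.1,32),fpos(.1,8)]))
ang=[inverse_kinematics(fpos(.1,9),tool(g,.1)) for g in(f,1.571)];print(ang)
E
```

```text
wing mid [461.6  38.  125. ] len 35.418500049901475 f 0.8431071927197737 model top [460.4  38.  125.3] index mid [457.5  36.9  93.5]
above t 30.73 eef [463.3  38.1 153.2] F [ 0.1 -0.7 -0.2] gap 0.551
[[316.92897287 289.01316437]
 [316.90470261 269.10031407]]
[array([-0.06866284,  0.36780683, -0.41672535,  0.88563434, -0.01122397,
        0.61558442]), array([-0.06866284,  0.36780683, -0.41672535,  0.88563434, -0.01122397,
       -0.11230838])]
```

View pics/i1.png

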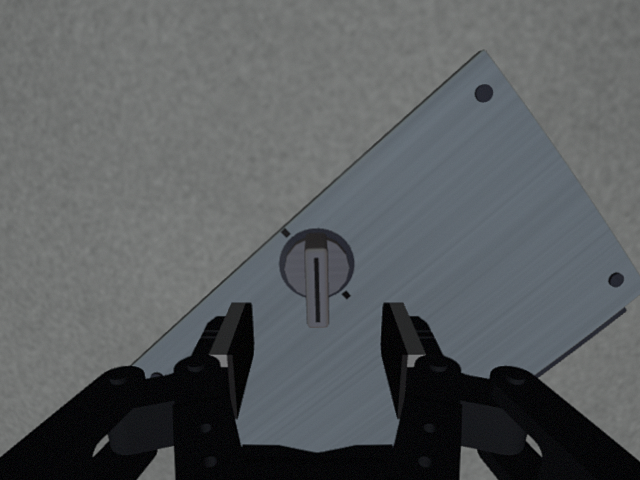

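In i1 the wing is upright in the image, centred at (317,288) as predicted, so I can grip it and turn.

```bash
python3 - <<'E'
from h import *
f=.843
c=move_straight(fpos(.1,9),max_speed=60,contact_N=4); st(f"down {c}")
set_gripper(0.0,40); st("grip")
P=observe()["eef_pos"]
N=6
for k in range(1,N+1):
    move_straight(list(P),rot=tool(f+(1.571-f)*k/N,.1),max_speed=60)
    o=observe();print(round(o["t"],2),o["eef_pos"].round(1),o["force"].round(1),o["torque"].round(2))
pause(.3);r=snap("j1");snap("j1s","scene");st("end")
E
cd pics; python3 -c "
import cv2,numpy as np
f=lambda n,y,x,h,w:cv2.resize(cv2.imread(n)[y:y+h,x:x+w],(400,375),interpolation=2)
cv2.imwrite('jm.png',np.hstack([f('j1.png',0,0,480,640),f('j1s.png',160,250,150,160)]))"
```

```text
down False t 31.78 eef [458.4  37.9 102.7] F [-0.1 -0.   0.1] gap 0.547
grip t 32.2 eef [458.2  37.8 102.6] F [-0.8 -0.2  4. ] gap 0.105
32.48 [458.2  37.8 102.7] [ 0.2 -0.5  2.2] [0.03 0.11 0.04]
32.75 [458.3  37.9 102.7] [-0.7  0.8  2.4] [0.15 0.03 0.04]
33.02 [458.3  38.  102.6] [-0.   1.8  3. ] [ 0.44 -0.06  0.02]
33.3 [458.3  38.  102.6] [0.  3.3 3.2] [ 0.71 -0.11  0.04]
33.58 [458.3  38.1 102.6] [0.7 3.7 2.9] [ 1.05 -0.15 -0.01]
33.85 [458.3  38.2 102.6] [1.2 5.  3. ] [ 1.25 -0.12 -0.06]
end t 34.25 eef [458.3  38.2 102.6] F [0.9 5.4 2.5] gap 0.108
```

View pics/jm.png

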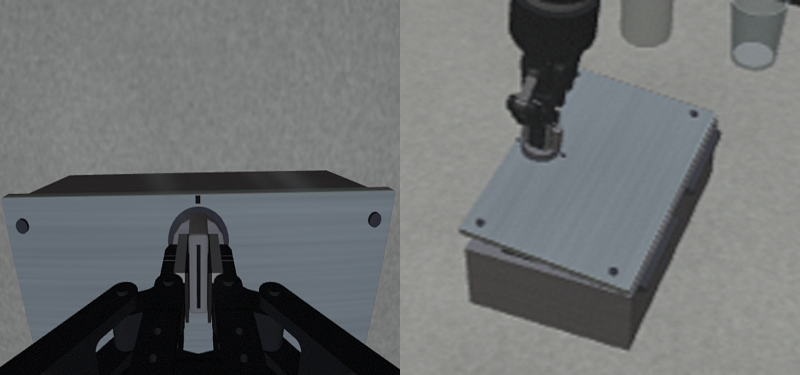

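The wing is in line with the index mark, whose position in the left panel of jm is (198,200). Now I'll press down along the arc, watching the force.

```bash
python3 - <<'E'
from h import *
P=observe()["eef_pos"];off=P-np.array(fpos(.1,9));off[1]+=.7;off[0]=0;print(off)
def pr():
    o=observe();print(round(o["t"],2),o["eef_pos"].round(1),o["force"].round(1),o["torque"].round(2));return o
for a in(.075,.05,.025,0.0):
    move_straight(np.array(fpos(a,9))+off,rot=tool(1.571,a),max_speed=30);pr()
dz=0
while dz<8:
    dz+=1
    move_straight(np.array(fpos(0,9-dz))+off,max_speed=20);pause(.1);o=pr()
    if o["force"][2]>25: break
r=snap("k1");snap("k1s","scene")
for c in("wrist","scene"): print([(round(d["score"],2),np.round(d["location"],1)) for d in place_of(c,"cover_edge")])
E
cd pics; python3 -c "
import cv2,numpy as np
f=lambda n,y,x,h,w:cv2.resize(cv2.imread(n)[y:y+h,x:x+w],(400,375),interpolation=2)
cv2.imwrite('km.png',np.hstack([f('k1.png',0,0,480,640),f('k1s.png',160,250,150,160)]))"
```

```text
[0.         0.93252075 0.233741  ]
34.52 [457.6  38.3  99.5] [ 1.8 -1.1  1.2] [-0.31 -0.29 -0.02]
34.78 [457.   38.3  96.2] [ 0.5 -3.1  2.2] [-0.61 -0.21 -0.04]
35.05 [456.5  38.3  92.9] [ 0.6 -4.7  4.8] [-0.98 -0.02 -0.  ]
35.32 [456.   38.3  89.5] [ 0.5 -4.7  5. ] [-1.01 -0.   -0.04]
35.67 [455.9  38.3  88.5] [-0.9 -5.2  7. ] [-1.05  0.11 -0.04]
36.02 [455.9  38.3  88.3] [-5.3 -4.2 20.9] [-1.    0.95 -0.03]
36.37 [456.   38.3  88.1] [-9.9 -4.6 35.2] [-0.92  1.9  -0.04]
[(0.86, array([428.3,  37. ,  75.8]))]
[(0.72, array([431.7,  36.7,  79.7]))]
```

View pics/km.png

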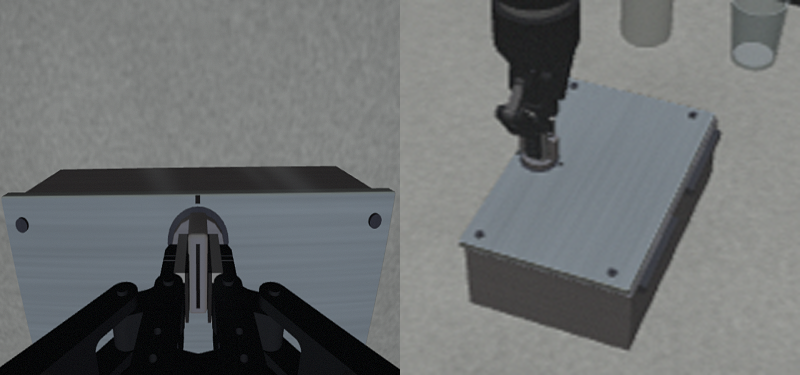

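```bash
python3 - <<'E'
from h import *
pause(.5); o=observe();print(o["t"],o["eef_pos"].round(1),o["force"].round(1),o["finger_gap"])
close_job()
E
```

```text
37.0667 [456.   38.2  88.2] [-8.9 -4.9 35.2] 0.10524677790788346
the job is handed in; nothing more can be done
```

I finished every step and handed the job in at about 37 s of the 69 s limit, with the arm still pressing the cover shut. There was no verdict, so the results below rest on my own checks.

- **Vials:** both loose vials stand upright on the two empty marks, roughly 2.5 mm and 4.5 mm off centre, against a 10 mm limit. I last saw all four vials upright just before folding the cover, and could not see them once it was closed. While opening to release each vial, a finger met a sideways force of 6–7 N, probably from brushing the front wall. No vial tipped.
- **Cover:** it was folded down to rest on its plungers.
- **Fastener:** I turned the wing from about 0.84 rad to fore and aft. In the wrist picture it lines up with the index mark.
- **Pressing home:** the cover went down about 14 mm to a hard stop. The fingertips ended at a height of 88.2 mm. A misaligned tang would have stopped the cover at least 8 mm higher, and the front gap looks closed in the scene picture. The last reading was a steady 35 N press.

**Disagreement:** the network's height for the cover edge was 79.7 mm from the scene camera but 75.8 mm from the wrist camera. Home is 80 mm, and the wrist figure is about at the network's 4 mm error.

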